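# Hold the egg basket over the bowl to drip

### The arm

A 6-joint arm with a two-finger parallel gripper is mounted at the origin on the work surface. World frame = base frame: x ahead of the robot, y to its left, z up, the work surface at z = 0. Lengths are in m, angles in degrees, forces in N, time in s.
With the tool pointing down it reaches from about 0.4 to 0.825 m from the base axis. Payload 7 kg.
Tool frame: the origin (TCP) lies between the finger pads, 19 mm behind the fingertips; this is the grasp point; z points along the fingers, y is the line along which they close (so a half turn about z gives the same grasp; the last joint's range is limited). The gripper opens to 88 mm and grips with 3 to 60 N. Pads are 19 mm wide; open, the fingers measure 130 mm over their backs; the gripper's body (78 mm by 193 mm) begins 47 mm behind the grasp point.
Start: joints at [-54.941, 20.546, 0.682, 0, -70.136, -16.507], TCP at [0.215, -0.64, 0.245] pointing down, gripper open.
Joint ranges: [-176.03, 176.03], [-82.01, 121.73], [-58.28, 71.71], [-173.87, 95.51], [-174.79, -0.11], [-173.66, 173.66]. Speed limits (degrees/s): [136.94, 136.94, 172.46, 180, 180, 180].

### API

Orientations are given as [roll, pitch, yaw] about the fixed x, y, z axes, in that order (R = Rz(yaw) Ry(pitch) Rx(roll)).
In Python, from plant import ctrl gives the robot as it stands. The module is installed in compiled form; this text tells all that it offers.
- The arm moves only by the tool send_rows, never from a script. Its argument "increments" is a list that holds one entry, the list of rows, each a list of 4 numbers: the shift along the world's x, y, z normalised to -1 to 1, where 1 is 0.2 m, then the turn about the world's z normalised to -1 to 1, where 1 is 1.5 rad. In form: [[[x, y, z, roll], ...]]. A call has 1 to 12 rows; each row is the pose to reach, as a shift and turn from the pose commanded when the call began; what a row does not reach only later rows make up. A row lasts 1/8 s, in which the tool goes at most 62.5 mm and 10.7 degrees, less where a joint would pass 70% of its speed; a pose out of reach is approached as far as the arm can. A call with a number of a shift or a turn outside -1 to 1 is refused whole. A call with a gripper value outside its range is refused whole. "jaw" is the opening, from 0 (shut) to 1 (fully open), set as the call begins (left out, the last holds). The fingers move at their own pace and stop on an object; the grip force is fixed at half the most. Time passes only in rows, so rows that repeat a pose let the fingers close. It gives the time, the measured TCP pose, the force, the opening and the grip force at its end, in the units of the state.
- ctrl.get_obs(): the state, without advancing time (a new reading comes with each control period).
- ctrl.snapshot(name): name is "side" or "top"; returns the picture (384x512x3 uint8, red, green, blue); there is no depth.
- ctrl.calibration(name): a dict with "mtx" (3x3 intrinsics, pixels), "eye" and "attitude" of the camera in the world. Camera axes: x right, y up, looking along -z (the intrinsics and any distortion apply to the point x, -y, -z); pixel columns grow to the right and rows downward; lengths in m; the calibration is good to about 2 mm. A picture is of the moment at which its call begins. calibration takes no time and is no camera call.
- ctrl.close_job(): hands the job in; it is judged then, once.
Trained networks look in the newest picture that a camera, given by its name, has taken for a name from the list of things; names that differ only in an ending like _2 or _b are one class to them, and where a whole thing is asked for, a point or a joint stands for the part that bears it (a point fixed in the world has none). Each returns a list of dicts, best first, with "conf" (0 to 1); they miss things now and then, are a little off and sometimes report something else, mostly with a low value. They report only what shows in the picture. A call takes as long as a camera call. They do not tell look-alikes from the thing itself.
- ctrl.trace(thing, camera): "mask" (384x512 bool, what is visible of it) and "bbox" ([left, top, right, bottom] in pixels, round what is visible of it).
- ctrl.spot_point(thing, camera): "pixel" ([row, column] in pixels: a listed point, or the origin of a listed thing).
The state is a dict: "clock": time; "joint_pos": joint angles; "qvel": joint speeds; "tau": joint torques, N m; "tool_pos": TCP position; "orientation": TCP orientation; "force": force on the tool from outside, world axes, zero at the start; "moment": the same for the moment, N m; "opening": finger opening in m; "gripper_force": force on a finger pad.
Only numpy, scipy, OpenCV 4.12 (cv2) and the standard library are available. Lean on these libraries where they do the work, as an engineer would, in place of code of your own. Each camera call takes 0.05 s, during which the arm holds its last target. There are 200 camera calls.

### The job

Swing the folded handle of the wire egg basket up until it clicks fully upright, with the basket still standing on the counter. Then pick the basket up by the handle, carry it over the draining rack without touching the upturned glass mugs, and finish holding it so that it can drip into the large white mixing bowl: level, centred over the bowl, its underside about 15 mm above the bowl's rim and touching nothing. The job ends holding: finish while still gripping the handle, without setting the basket down or letting go, with all the eggs in it and everything else left where it stands.

Things in the scene. Friction and masses are not known exactly. Their poses are not given: they have to be found in the camera images.
- basket: round steel wire basket, loose, left or right of the draining rack; 180 mm across, 85 mm tall, open top, 0.45 kg, holding three eggs. Origin: centre of its underside, z up. Its bail handle is hinged on lugs on the basket's y axis, at y = +-95 mm, 92 mm above the underside (lugs rise to 112 mm, 200 mm across there). The folded handle leans to the basket's -x side.
- handle (a joint): handle angle about the basket's y axis, rad: 0 lies level along the basket's -x, 1.57 upright at its end stop. Grip middle in basket axes: x = -100 mm cos(angle), z = 92 mm + 100 mm sin(angle). Starts at 0.15 to 0.5; stays where left (friction 0.02 N m). From 1.0 a detent resists (about 1 N at the grip); past 1.4 it snaps to the stop and is held. Seated: above 1.5.
- handle_grip (a point): middle of the handle's black grip: a round bar, 12 mm thick and 90 mm long, parallel to the basket's y axis, 100 mm from the hinge axis; steel wires 3 mm thick run from its ends to the hinges.
- bowl: large white ceramic mixing bowl, loose, on the other side of the rack from the basket. 220 mm across the rim, 85 mm tall, about 0.95 kg. Origin: centre of its underside, on the counter.
- bowl_rim (a point): centre of the mixing bowl's mouth, level with its rim, 85 mm above the counter.
- rack: low draining rack, fixed, between basket and bowl: grey tray 370 mm long (its x, roughly away from the robot), 130 mm wide (its y), steel wires on top at 20 mm height. Origin: centre of its underside, on the counter.
- mug1: clear glass mug standing upside down on the rack, loose: 80 mm across, 88 mm tall, its top 108 mm above the counter, with a side handle reaching 67 mm from its axis. Origin: centre of its lower end, on the wires, 20 mm above the counter. One of three in a row, mug1 nearest the robot.
- mug2: clear glass mug standing upside down on the rack, loose: 80 mm across, 88 mm tall, its top 108 mm above the counter, with a side handle reaching 67 mm from its axis. Origin: centre of its lower end, on the wires, 20 mm above the counter.
- mug3: clear glass mug standing upside down on the rack, loose: 80 mm across, 88 mm tall, its top 108 mm above the counter, with a side handle reaching 67 mm from its axis. Origin: centre of its lower end, on the wires, 20 mm above the counter.
- egg1_center (a point): centre of a loose brown hen's egg in the basket, 57 mm long, 43 mm thick, 58 g.
- egg2_center (a point): centre of a loose brown hen's egg in the basket, 57 mm long, 43 mm thick, 58 g.
- egg3_center (a point): centre of a loose brown hen's egg in the basket, 57 mm long, 43 mm thick, 58 g.
- small_bowl: small white ceramic bowl, 124 mm across, 50 mm tall, standing farther from the robot; not to be used. Origin: centre of its underside.
- dish_brush: wooden dish brush with a round head over white bristles, 230 mm long, lying on the counter farther from the robot; not to be used. Origin: under its middle.
There are look-alikes about, which are no part of the job. What is shaped like the mug3 but pink is not meant. Leave any blue look-alike of the bowl alone.

How it is judged (in metres and radians):
On the way, in this order (a step that is already met when the one before it is completed fails the run):
1. the handle is clicked fully upright while the basket still stands on the counter (value of joint handle above 1.5 rad and height (world z) of basket below 0.008 m and angle between basket's own z axis and vertical below 0.08 rad), for 0.2 s.
2. the basket passes over the draining rack, higher than the mugs (height (world z) of basket above 0.108 m and y of basket in the frame of rack between -0.065 and 0.065 m and x of basket in the frame of rack between -0.24 and 0.24 m and value of joint handle above 1.45 rad), for 0.02 s.
At the end, for the whole second after the job is handed in: Basket gripped by its upright handle (TCP within 30 mm of the grip's middle, angle over 1.48), still, level within 0.10 rad, within 20 mm of the bowl's centre, underside 5 to 30 mm above the rim, touching no bowl or mug; eggs inside; bowl, mugs, small bowl, brush moved under 15 mm (z of basket in the frame of bowl_rim between 0.005 and 0.03 m and horizontal distance between basket and bowl_rim below 0.02 m and angle between basket's own z axis and vertical below 0.1 rad and value of joint handle above 1.48 rad and linear speed of basket below 0.02 m/s and angular speed of basket below 0.15 rad/s and distance between the grasp point and handle_grip below 0.03 m and contact force between the fingers and basket above 2 N and contact force between basket and bowl below 0.05 N and contact force between basket and mug1 below 0.05 N and contact force between basket and mug2 below 0.05 N and contact force between basket and mug3 below 0.05 N and angle between bowl's own z axis and vertical below 0.05 rad and distance of each of bowl, mug1, mug2, mug3, small_bowl, dish_brush from where it was at the start of the episode below 0.015 m and distance between each of egg1_center, egg2_center, egg3_center and basket below 0.11 m and z of egg1_center in the frame of basket between 0 and 0.085 m and z of egg2_center in the frame of basket between 0 and 0.085 m and z of egg3_center in the frame of basket between 0 and 0.085 m); the arm keeps its last pose, push and grip.
It fails at once if the basket touches a mug (contact force between basket and mug1 above 0.5 N or contact force between basket and mug2 above 0.5 N or contact force between basket and mug3 above 0.5 N).
It fails at once if the basket touches the mixing bowl (contact force between basket and bowl above 0.5 N).
It fails at once if a mug, the mixing bowl, the small bowl or the brush is shifted by more than 15 mm (distance of any of mug1, mug2, mug3, small_bowl, dish_brush, bowl from where it was at the start of the episode above 0.015 m).
It fails at once if an egg leaves the basket (distance between any of egg1_center, egg2_center, egg3_center and basket above 0.14 m).
It also fails if it takes over 58 s, if anything falls off the work surface, if the arm or the gripper's body presses on something with over 40 N, if the wrist force passes 120 N, or if a joint passes its speed limit or range.

## Working session

There is one attempt and no reset: what is moved stays moved. The work goes in short steps, Python scripts to look and compute and a tool call to move; the robot and the scene stay as the last step left them, time stands still between calls to the robot, and variables do not carry over. Pictures are saved under pics/ and viewed, at most 10 in all, crops included, and the job is handed in when it is done.

Besides the shell and the picture viewer there is one more tool, called in YAML: its name, and indented under it one key for each argument. send_rows: Moves the arm, as the interface text tells. Its arguments: {"type":"object","properties":{"increments":{"type":"array"},"jaw":{"type":"number"}},"required":["increments"]}

```bash
mkdir -p pics; cat > h.py <<'E'
import numpy as np, cv2
from plant import ctrl
def snap(cam,name):
    im=ctrl.snapshot(cam); cv2.imwrite(f'pics/{name}.png',im[:,:,::-1]); return im
def Rm(c):
    a=np.array(c['attitude'],float)
    if a.shape==(3,3): return a
    from scipy.spatial.transform import Rotation as R
    return R.from_euler('xyz',a,degrees=True).as_matrix() if a.size==3 else None
def ray(cam,px):
    c=ctrl.calibration(cam); K=np.array(c['mtx']); r,cc=px
    d=np.linalg.inv(K)@[cc,r,1]; d=Rm(c)@[d[0],-d[1],-d[2]]
    return np.array(c['eye']),d/np.linalg.norm(d)
def atz(cam,px,z):
    e,d=ray(cam,px); return e+d*(z-e[2])/d[2]
def proj(cam,p):
    c=ctrl.calibration(cam); q=Rm(c).T@(np.array(p)-c['eye']); q=np.array(c['mtx'])@[q[0],-q[1],-q[2]]
    return q[[1,0]]/q[2]
def tri(a,b):
    (e1,d1),(e2,d2)=ray('top',a),ray('side',b)
    s,t=np.linalg.lstsq(np.c_[d1,-d2],e2-e1,rcond=None)[0]
    p,q=e1+s*d1,e2+t*d2; return (p+q)/2,np.linalg.norm(p-q)
E
python3 - <<'E'
from h import *
np.set_printoptions(precision=3,suppress=True)
H={'basket':0,'handle_grip':.12,'bowl':0,'bowl_rim':.085,'rack':0,'mug1':.02,'mug2':.02,'mug3':.02,'egg1_center':.03,'small_bowl':0}
for c in('top','side'):
    print(ctrl.calibration(c)); snap(c,c+'0')
    for n,z in H.items():
        for d in ctrl.spot_point(n,c)[:4]: print(c,n,round(d['conf'],2),np.array(d['pixel']),atz(c,d['pixel'],z))
print(ctrl.get_obs())
E
```

```text
{'mtx': array([[499.372,   0.   , 258.498],
       [  0.   , 499.372, 189.593],
       [  0.   ,   0.   ,   1.   ]]), 'eye': array([0.253, 0.135, 1.693]), 'attitude': array([ 11.98 ,   0.306, -91.953])}
top basket 0.76 [215.8 376.7] [ 0.507 -0.27   0.   ]
top basket 0.23 [154.7 219.7] [0.743 0.264 0.   ]
top handle_grip 0.51 [244.8 385.8] [ 0.396 -0.262  0.12 ]
top handle_grip 0.24 [213.8 214. ] [0.513 0.277 0.12 ]
top bowl 0.84 [213.1 219.1] [0.535 0.27  0.   ]
top bowl 0.55 [223.4 130.9] [0.51  0.572 0.   ]
top bowl_rim 0.75 [215.5 125.2] [0.524 0.569 0.085]
top bowl_rim 0.67 [210. 216.] [0.531 0.273 0.085]
top rack 0.85 [214.2 303.7] [ 0.521 -0.02   0.   ]
top mug1 0.92 [180.4 296.3] [0.636 0.001 0.02 ]
top mug1 0.8 [253.6 307.6] [ 0.385 -0.024  0.02 ]
top mug1 0.66 [134.  275.5] [0.806 0.065 0.02 ]
top mug1 0.65 [213.  304.8] [ 0.522 -0.022  0.02 ]
top mug2 0.92 [180.4 296.3] [0.636 0.001 0.02 ]
top mug2 0.8 [253.6 307.6] [ 0.385 -0.024  0.02 ]
top mug2 0.66 [134.  275.5] [0.806 0.065 0.02 ]
top mug2 0.65 [213.  304.8] [ 0.522 -0.022  0.02 ]
top mug3 0.92 [180.4 296.3] [0.636 0.0
[... 1391 characters left out ...]
.633 -0.014  0.02 ]
side mug3 0.58 [234.9 235.3] [ 0.516 -0.021  0.02 ]
side mug3 0.57 [218.2 336.3] [0.81  0.041 0.02 ]
side egg1_center 0.71 [306.8 213.8] [ 0.469 -0.252  0.03 ]
side small_bowl 0.8 [316.2 317.3] [ 0.72  -0.262  0.   ]
{'clock': 1.1, 'joint_pos': array([-54.942,  20.547,   0.683,   0.001, -70.134, -16.507]), 'qvel': array([ 0.015,  0.051, -0.074, -0.103, -0.007, -0.038]), 'tau': array([  0.   , -58.24 ,  29.331,   7.003,   0.013,  -0.   ]), 'tool_pos': array([ 0.215, -0.64 ,  0.245]), 'orientation': array([-179.998,   -0.   , -161.448]), 'force': array([ 0.423, -0.261, -0.56 ]), 'moment': array([ 0.006,  0.008, -0.016]), 'gripper_force': 0.0, 'opening': 0.08787359278378545}
```

View pics/top0.png

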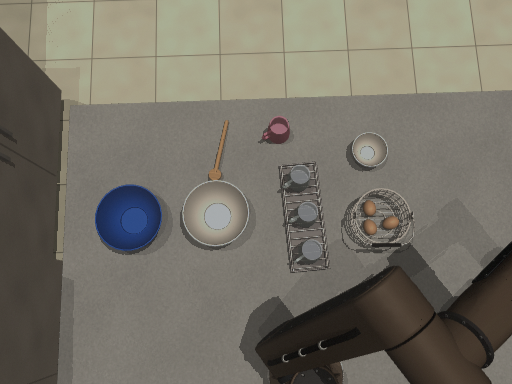

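View pics/side0.png

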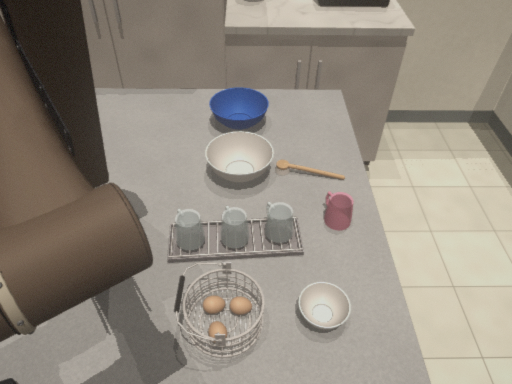

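```bash
python3 - <<'E'
from h import *
t=cv2.imread('pics/top0.png')[190:280,330:430]; s=cv2.imread('pics/side0.png')[235:370,140:290]
t=cv2.resize(t,None,fx=4,fy=4,interpolation=3); s=cv2.resize(s,None,fx=2.6,fy=2.6,interpolation=3)
o=np.zeros((360,400+390,3),np.uint8); o[:360,:400]=t; o[:351,400:790]=s[:351,:390]; cv2.imwrite('pics/crop0.png',o)
E
```

```text
(no output)
```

View pics/crop0.png

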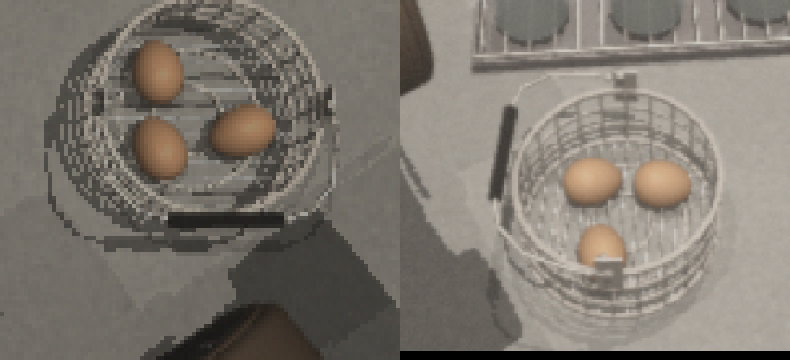

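The top view shows the basket at about (row 216, col 383), with the black grip at row 245 and cols 372–401. The mugs are at cols 297–312, and the white bowl is at (213, 217). In the side view the grip is at cols 176–183, rows 276–311. Next I'll triangulate the grip ends and lugs, and fit circles to the bowl rim.

```bash
python3 - <<'E'
from h import *
np.set_printoptions(precision=4,suppress=True)
P={'gripL':((244.7,372.2),(276.2,183.1)),'gripR':((244.7,400.8),(311.2,176.5)),'lugL':((215.5,354.3),(267.7,226.5)),'lugR':((215,411.5),(338.8,220))}
Q={k:tri(*v) for k,v in P.items()}
for k,v in Q.items(): print(k,*v)
g=(Q['gripL'][0]+Q['gripR'][0])/2; l=(Q['lugL'][0]+Q['lugR'][0])/2
a=Q['lugL'][0]-Q['lugR'][0]; b=Q['gripL'][0]-Q['gripR'][0]
print('grip',g,'lugs',l,np.linalg.norm((g-l)[:2]),'yaw of y axis',np.degrees(np.arctan2(a[1],a[0])),np.degrees(np.arctan2(b[1],b[0])),np.linalg.norm(a),np.linalg.norm(b))
for c in('top','side'):
    for d in ctrl.trace('bowl',c)[:2]:
        m=d['mask'].astype(np.uint8); cs,_=cv2.findContours(m,0,1); k=max(cs,key=cv2.contourArea)[:,0]
        # rim points: on rim-height plane, fit circle radius .11 to hull from top portion
        p=np.array([atz(c,(v,u),.085)[:2] for u,v in k])
        from scipy.optimize import least_squares
        r=least_squares(lambda x:np.hypot(*(p-x).T)-.11,p.mean(0),loss='soft_l1',f_scale=.002); print(c,d['conf'],d['bbox'],r.x,np.median(abs(r.fun)))
r=ctrl.spot_point('handle_grip','top'),ctrl.spot_point('handle_grip','side');print(tri(r[0][0]['pixel'],r[1][0]['pixel']))
E
```

```text
gripL [ 0.3994 -0.2207  0.1116] 0.002167013467341743
gripR [ 0.3956 -0.3107  0.1127] 0.0009308526664564881
lugL [ 0.498  -0.1769  0.083 ] 0.00030452576633172983
lugR [ 0.4915 -0.3616  0.088 ] 0.0014867203860389972
grip [ 0.3975 -0.2657  0.1121] lugs [ 0.4947 -0.2693  0.0855] 0.09728168123029055 yaw of y axis 87.99259075009556 87.5693196539727 0.1849064616475825 0.09012746140307154
top 0.86 [96.9, 183.1, 163.9, 247.0] [0.52   0.5601] 0.002314089356153598
top 0.74 [184.9, 180.2, 250.3, 245.8] [0.5247 0.2755] 0.0023473728808915684
side 0.98 [204.5, 133.1, 274.4, 182.0] [0.5238 0.2609] 0.005443221108910733
side 0.71 [209.9, 84.1, 267.3, 130.8] [0.5169 0.5441] 0.008076377431477724
(array([ 0.3964, -0.2636,  0.1128]), np.float64(0.0001742853345982265))
```

send_rows:
  increments:
    - [[0.11,0.24,0,0.1],[0.22,0.47,0,0.2],[0.34,0.71,0,0.3],[0.45,0.94,0,0.4],[0.45,0.94,0,0.4]]
  jaw: 0.45

```text
clock: 1.92
tool_pos: [0.306, -0.4496, 0.2462]
orientation: [-179.9, 0.0, -126.8]
force: [-0.0, -1.8, -0.4]
opening: 0.0433
gripper_force: 0.0
```

send_rows:
  increments:
    - [[0.11,0.23,-0.04,0.1],[0.22,0.46,-0.09,0.2],[0.34,0.7,-0.13,0.3],[0.46,0.935,-0.175,0.404],[0.46,0.935,-0.175,0.404],[0.46,0.935,-0.175,0.404]]

```text
clock: 2.68
tool_pos: [0.3969, -0.2653, 0.2105]
orientation: [-180.0, -0.0, -92.4]
force: [0.7, -0.3, -0.0]
opening: 0.0395
gripper_force: 0.0
```

```bash
python3 - <<'E'
from h import *
np.set_printoptions(precision=4,suppress=True)
o=ctrl.get_obs();print(o['clock'],o['tool_pos'],o['orientation'],o['opening'],o['joint_pos'])
im=snap('side','s1'); o=cv2.resize(im[190:370,100:320,::-1],None,fx=2.5,fy=2.5,interpolation=3); cv2.imwrite('pics/s1c.png',o)
E
```

```text
2.675 [ 0.3969 -0.2653  0.2105] [-179.9955   -0.014   -92.4044] 0.039501656673394656 [-10.0601   3.2776 -26.421    0.0153 -60.295    7.6481]
```

View pics/s1c.png

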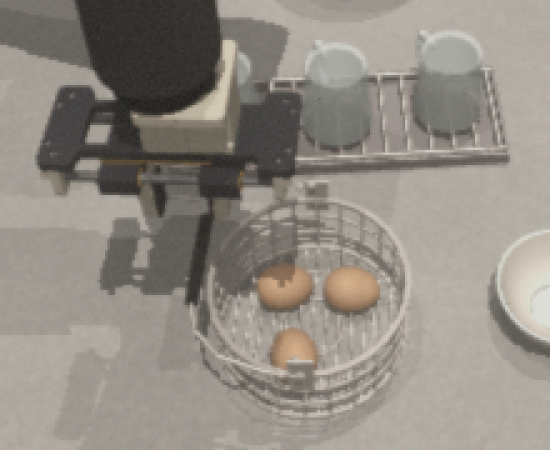

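The picture shows the gripper over the grip bar, with its fingers on either side of it in x. I'll lower it and close.

send_rows:
  increments:
    - [[0,0,-0.16,0],[0,0,-0.32,0],[0,0,-0.42,0],[0,0,-0.48,0],[0,0,-0.48,0]]

```text
clock: 3.35
tool_pos: [0.3961, -0.2656, 0.1139]
orientation: [179.9, 0.0, -92.5]
force: [-0.3, 0.8, 0.2]
opening: 0.0394
gripper_force: 0.0
```

send_rows:
  increments:
    - [[0,0,0,0],[0,0,0,0],[0,0,0,0],[0,0,0,0],[0,0,0,0]]
  jaw: 0

```text
clock: 3.98
tool_pos: [0.3971, -0.2649, 0.1146]
orientation: [-180.0, -0.0, -92.3]
force: [1.9, -0.7, 0.7]
opening: 0.0106
gripper_force: 30.0
```

send_rows:
  increments:
    - [[0.012,0,0.048,0],[0.03,-0.001,0.095,0],[0.05,-0.002,0.14,0],[0.078,-0.003,0.183,0],[0.108,-0.004,0.223,0],[0.142,-0.005,0.26,0],[0.179,-0.007,0.292,0],[0.179,-0.007,0.292,0]]

```text
clock: 4.97
tool_pos: [0.4331, -0.2665, 0.1734]
orientation: [-180.0, -0.0, -92.3]
force: [-5.3, -0.8, 3.3]
opening: 0.0112
gripper_force: 30.0
```

```bash
python3 - <<'E'
from h import *
np.set_printoptions(precision=4,suppress=True)
o=ctrl.get_obs();print(o['clock'],o['tool_pos'],o['force'],o['opening'])
im=snap('side','s2'); o=cv2.resize(im[190:370,100:320,::-1],None,fx=2.5,fy=2.5,interpolation=3); cv2.imwrite('pics/s2c.png',o)
d=ctrl.spot_point('basket','side')[0];print(d,atz('side',d['pixel'],0))
E
```

```text
4.975 [ 0.4331 -0.2665  0.1734] [-5.2706 -0.7711  3.2555] 0.011237206712576586
{'pixel': [303.8, 211.7], 'conf': 0.58} [ 0.4604 -0.2258  0.    ]
```

View pics/s2c.png

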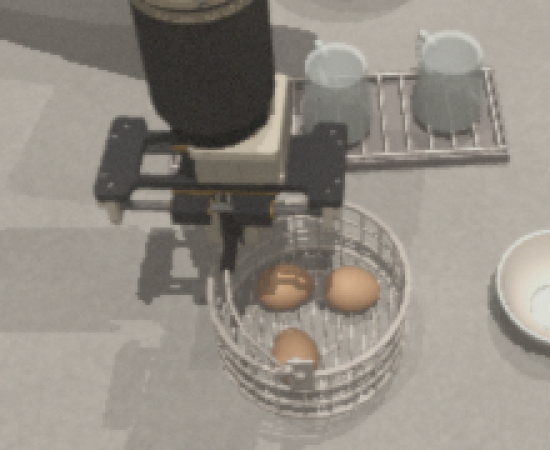

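Basket is still standing in place, with the bar at about 0.9 rad. I'll open the jaws slightly and push with the outer finger so the grip friction doesn't drag the basket.

send_rows:
  increments:
    - [[0,0,0,0],[0,0,0,0],[0,0,0,0]]
  jaw: 0.45

```text
clock: 5.45
tool_pos: [0.433, -0.2663, 0.1728]
orientation: [-179.9, -0.0, -92.3]
force: [0.0, 0.3, -0.3]
opening: 0.0353
gripper_force: 0.0
```

send_rows:
  increments:
    - [[0.04,-0.002,0.01,0],[0.08,-0.003,0.03,0],[0.12,-0.005,0.05,0],[0.16,-0.006,0.06,0],[0.2,-0.008,0.08,0],[0.24,-0.01,0.09,0],[0.28,-0.011,0.1,0],[0.32,-0.013,0.1,0],[0.355,-0.014,0.1,0],[0.385,-0.015,0.1,0],[0.385,-0.015,0.1,0]]

```text
clock: 6.82
tool_pos: [0.509, -0.2692, 0.1922]
orientation: [179.9, 0.0, -92.4]
force: [-2.2, -1.2, -0.9]
opening: 0.0392
gripper_force: 1.2
```

```bash
python3 - <<'E'
from h import *
np.set_printoptions(precision=4,suppress=True)
o=ctrl.get_obs();print(o['clock'],o['tool_pos'],o['force'],o['opening'])
im=snap('side','s3'); o=cv2.resize(im[190:370,100:320,::-1],None,fx=2.5,fy=2.5,interpolation=3); cv2.imwrite('pics/s3c.png',o)
E
```

```text
6.825 [ 0.509  -0.2692  0.1922] [-2.199  -1.2375 -0.8912] 0.039236608325390554
```

View pics/s3c.png

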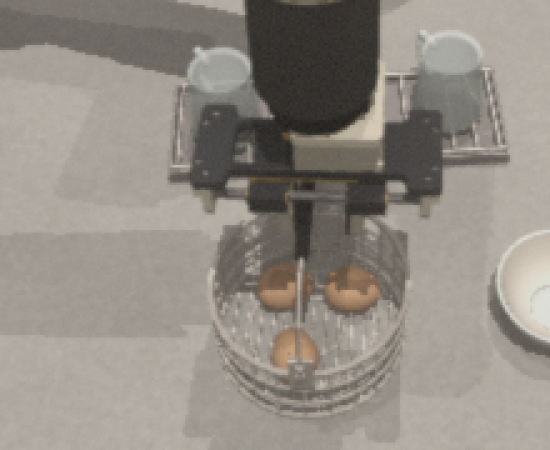

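The handle stands vertical in the picture, and the contact at x≈0.495 matches the stop. I'll centre on the bar and grip it.

send_rows:
  increments:
    - [[-0.035,0,0,0],[-0.07,0,0,0],[-0.07,0,0,0]]

```text
clock: 7.25
tool_pos: [0.4951, -0.2694, 0.1932]
orientation: [-179.9, -0.0, -92.4]
force: [0.2, -0.2, 0.7]
opening: 0.0395
gripper_force: 0.0
```

send_rows:
  increments:
    - [[0,0,0,0],[0,0,0,0],[0,0,0,0],[0,0,0,0],[0,0,0,0]]
  jaw: 0

```text
clock: 7.88
tool_pos: [0.4948, -0.2693, 0.1925]
orientation: [179.9, 0.0, -92.4]
force: [-3.5, 0.3, 0.8]
opening: 0.011
gripper_force: 30.0
```

send_rows:
  increments:
    - [[0,0,0.03,0],[0,0,0.1,0],[0,0,0.2,0],[0,0,0.32,0],[0,0,0.44,0],[0,0,0.56,0],[0,0,0.67,0],[0,0,0.74,0],[0,0,0.77,0],[0,0,0.77,0]]

```text
clock: 9.12
tool_pos: [0.4955, -0.2692, 0.3466]
orientation: [180.0, 0.0, -92.4]
force: [0.7, 0.3, -6.7]
opening: 0.0111
gripper_force: 30.0
```

```bash
python3 - <<'E'
from h import *
np.set_printoptions(precision=4,suppress=True)
o=ctrl.get_obs();print(o['clock'],o['tool_pos'],o['orientation'],o['force'],o['moment'],o['opening'])
im=snap('side','s4')
# rim of white bowl in side0/side4: largest ellipse of trace; fit rim by projecting circle
from scipy.optimize import least_squares
t=snap('top','t4')
for c in('top','side'):
    for d in ctrl.trace('bowl',c):
        m=d['mask'].astype(np.uint8); k=max(cv2.findContours(m,0,1)[0],key=cv2.contourArea)[:,0].astype(float)
        if c=='side': k=k[k[:,1]<(d['bbox'][1]+d['bbox'][3])/2-4]
        p=np.array([atz(c,(v,u),.085)[:2] for u,v in k+0.0])
        r=least_squares(lambda x:np.hypot(*(p-x[:2]).T)-x[2],[*p.mean(0),.11],loss='soft_l1',f_scale=.002)
        print(c,round(d['conf'],2),d['bbox'],r.x,np.median(abs(r.fun)))
E
```

```text
9.125 [ 0.4955 -0.2692  0.3466] [179.995    0.0175 -92.3513] [ 0.6849  0.3176 -6.6629] [ 0.0067  0.0742 -0.0178] 0.011090479841065532
top 0.76 [96.2, 183.9, 161.4, 248.4] [0.5199 0.561  0.1076] 0.001009686492191214
top 0.67 [181.7, 179.5, 247.3, 247.1] [0.5238 0.2755 0.1071] 0.0013218646628577746
side 0.92 [245.6, 87.0, 267.0, 129.1] [0.5716 0.5903 0.0488] 0.009251123232939577
side 0.66 [242.8, 132.8, 275.3, 179.8] [0.5755 0.3111 0.0501] 0.007863065354192761
```

View pics/s4.png

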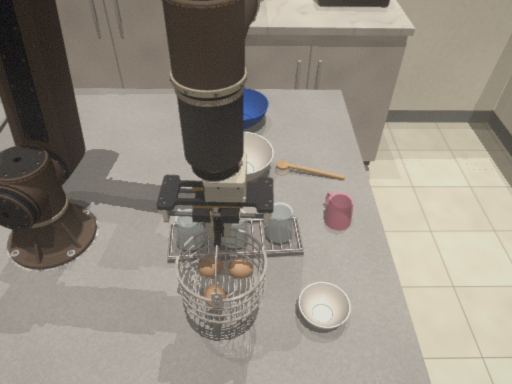

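```bash
python3 - <<'E'
from h import *
t=np.linspace(0,2*np.pi,200)
def draw(c,im,p):
    q=np.array([proj(c,(p[0]+.11*np.cos(a),p[1]+.11*np.sin(a),.085)) for a in t]); print(c,p,q.min(0),q.max(0)); return q
o=[]
for c,f,(r0,c0) in(('top','top0',(170,170)),('side','side0',(120,195))):
    im=cv2.imread(f'pics/{f}.png'); b=cv2.resize(im[r0:r0+90,c0:c0+90],None,fx=4.4,fy=4.4,interpolation=3)
    for p,col in(((.525,.2755),(0,0,255)),((.522,.268),(0,200,0))):
        q=draw(c,im,p); cv2.polylines(b,[np.int32((q[:,::-1]+.5-[c0,r0])*4.4)],True,col,1)
    o.append(b)
cv2.imwrite('pics/rim.png',np.hstack(o))
E
```

```text
top (0.525, 0.2755) [179.13782354 181.58041084] [245.72478326 248.98167245]
top (0.522, 0.268) [179.94254389 183.88137815] [246.57762854 251.30829284]
side (0.525, 0.2755) [129.77200589 205.0839051 ] [173.18180979 274.02234375]
side (0.522, 0.268) [131.09046487 203.96739207] [174.85040633 273.19251185]
```

View pics/rim.png

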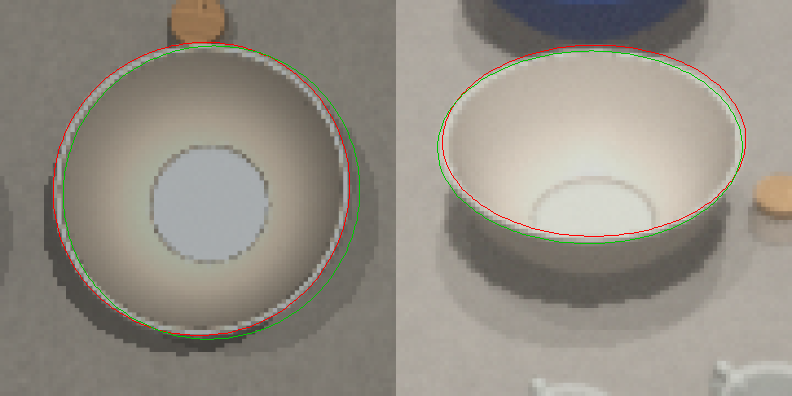

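Basket is hanging with all eggs in it. The bowl centre from both views is about (0.524, 0.273). The underside is at about 0.155 m, so it clears the mugs. I'll carry it across.

send_rows:
  increments:
    - [[0,0.02,0,0],[0,0.07,0,0],[0.01,0.14,0,0],[0.02,0.23,0,0],[0.02,0.32,0,0],[0.03,0.42,0,0],[0.03,0.52,0,0],[0.04,0.62,0,0],[0.04,0.72,0,0],[0.05,0.82,0,0],[0.05,0.91,0,0]]

```text
clock: 10.7
tool_pos: [0.5054, -0.0857, 0.3469]
orientation: [-180.0, 0.0, -92.3]
force: [0.2, -0.0, -6.1]
opening: 0.0108
gripper_force: 30.0
```

send_rows:
  increments:
    - [[0,0.09,0,0],[0.01,0.18,0,0],[0.01,0.27,0,0],[0.02,0.36,0,0],[0.02,0.45,0,0],[0.03,0.54,0,0],[0.03,0.63,0,0],[0.04,0.72,0,0],[0.04,0.81,0,0],[0.05,0.9,0,0]]

```text
clock: 11.95
tool_pos: [0.5155, 0.0939, 0.3468]
orientation: [180.0, 0.0, -92.3]
force: [0.6, 0.0, -6.0]
opening: 0.0111
gripper_force: 30.0
```

send_rows:
  increments:
    - [[0,0.09,0,0],[0.01,0.18,0,0],[0.01,0.27,0,0],[0.02,0.36,0,0],[0.02,0.45,0,0],[0.03,0.54,0,0],[0.03,0.63,0,0],[0.04,0.71,0,0],[0.04,0.78,0,0],[0.042,0.84,0,0],[0.042,0.88,0,0],[0.042,0.9,0,0]]

```text
clock: 13.45
tool_pos: [0.5239, 0.2731, 0.3467]
orientation: [180.0, -0.0, -92.3]
force: [0.3, -0.1, -6.9]
opening: 0.0109
gripper_force: 30.0
```

send_rows:
  increments:
    - [[0,0,0,0],[0,0,-0.03,0],[0,0,-0.06,0],[0,0,-0.09,0],[0,0,-0.11,0],[0,0,-0.11,0]]

```text
clock: 14.2
tool_pos: [0.5238, 0.2725, 0.3243]
orientation: [180.0, -0.0, -92.4]
force: [-0.3, 0.0, -6.9]
opening: 0.0108
gripper_force: 30.0
```

```bash
python3 - <<'E'
from h import *
np.set_printoptions(precision=4,suppress=True)
o=ctrl.get_obs();print(o['clock'],o['tool_pos'],o['orientation'],o['force'],o['moment'],o['opening'])
a=snap('side','s5');b=snap('top','t5')
f=lambda i:cv2.resize(i[:,:,::-1],None,fx=3,fy=3,interpolation=3)
cv2.imwrite('pics/c5.png',np.hstack([f(a[60:200,175:305]),f(b[165:305,160:290])]))
for c in('side','top'):
  for d in ctrl.spot_point('basket',c)[:2]: print(c,d,atz(c,d['pixel'],.11))
E
```

```text
14.2 [0.5238 0.2725 0.3243] [179.9663  -0.03   -92.3533] [-0.3441  0.0173 -6.9228] [ 0.024   0.1482 -0.052 ] 0.01083824336228992
side {'pixel': [141.3, 241.2], 'conf': 0.84} [0.53   0.2895 0.11  ]
top {'pixel': [207.3, 214.8], 'conf': 0.73} [0.536  0.2746 0.11  ]
top {'pixel': [213.1, 305.4], 'conf': 0.31} [ 0.507  -0.0157  0.11  ]
```

View pics/c5.png

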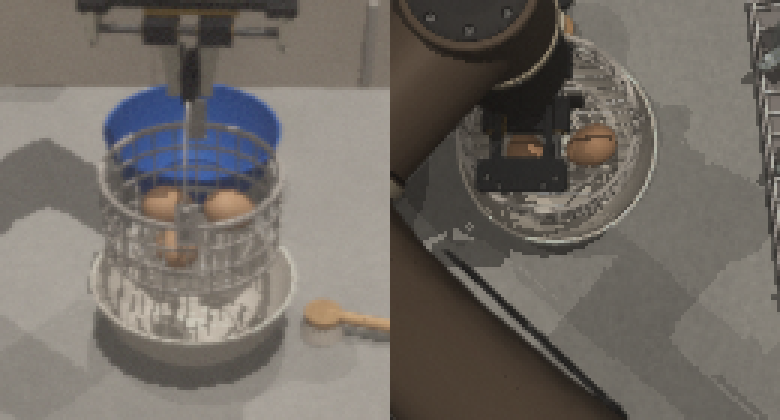

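The basket hangs over the bowl and looks level. I'll lower it to the final height, then overlay the expected rim as a check.

send_rows:
  increments:
    - [[0,0,-0.03,0],[0,0,-0.06,0],[0,0,-0.09,0],[0,0,-0.12,0],[0,0,-0.145,0],[0,0,-0.155,0],[0,0,-0.155,0],[0,0,-0.155,0]]

```text
clock: 15.4
tool_pos: [0.5241, 0.2728, 0.294]
orientation: [-180.0, 0.0, -92.3]
force: [0.8, -0.7, -5.9]
opening: 0.0109
gripper_force: 30.0
```

```bash
python3 - <<'E'
from h import *
np.set_printoptions(precision=4,suppress=True)
o=ctrl.get_obs();print(o['clock'],o['tool_pos'],o['force'],o['opening']); T=o['tool_pos']
t=np.linspace(0,2*np.pi,120); out=[]
z0=T[2]-.192
for c,r0,c0 in(('side',60,170),('top',165,160)):
    im=snap(c,c+'6'); b=cv2.resize(im[r0:r0+140,c0:c0+130,::-1],None,fx=3,fy=3,interpolation=3)
    def cir(x,y,z,r,col):
        q=np.array([proj(c,(x+r*np.cos(a),y+r*np.sin(a),z)) for a in t]); cv2.polylines(b,[np.int32((q[:,::-1]+.5-[c0,r0])*3)],True,col,1)
    cir(T[0],T[1],z0+.085,.09,(0,255,0)); cir(T[0],T[1],z0,.08,(255,255,0)); cir(.524,.273,.085,.11,(0,0,255)); out.append(b)
cv2.imwrite('pics/c6.png',np.hstack(out))
E
```

```text
15.4 [0.5241 0.2728 0.294 ] [ 0.7791 -0.6718 -5.8878] 0.010867657544959204
```

View pics/c6.png

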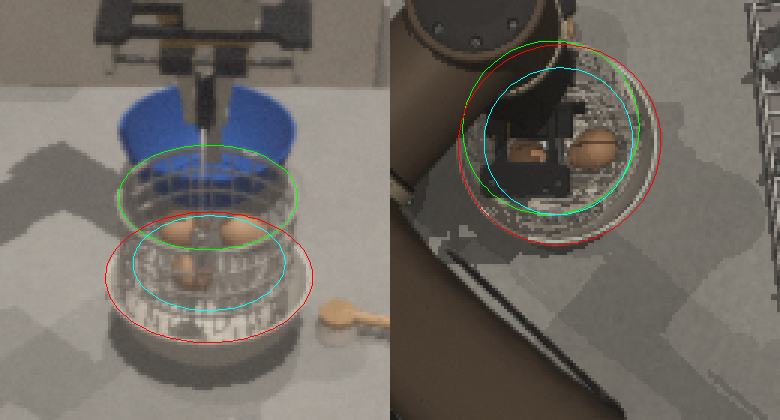

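The predicted rim (green) lies on the basket's rim and the red circle lies on the bowl's rim. So the basket is level and centred about 17 mm above the rim, with the eggs inside. I'm handing it in.

```bash
python3 -c "
from plant import ctrl
print(ctrl.close_job())"
```

```text
the job is handed in; nothing more can be done
None
```

I handed the job in with the basket held by its upright handle, level and centred about 17 mm above the mixing bowl's rim, and with all the eggs in it; the hand-in returned no verdict.

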